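Park the plate counter's magnifier and seat the dish

ROBOT

A 7-joint arm with a two-finger parallel gripper is mounted at the origin on a cart in front of the work surface, level with it; the furniture and walls round the work are solid. World frame = base frame: x ahead of the robot, y to its left, z up, the work surface at z = 0. Lengths are in mm, angles in degrees, forces in N, time in s.
With the tool pointing down it reaches from about 425 to 825 mm from the base axis. Payload 3.6 kg.
Tool frame: the origin (TCP) lies midway between the tips of the shut fingers; the grasp point (between the pads) lies 19 mm behind it; z points along the fingers, y is the direction in which the jaws open and shut (so a half turn about z gives the same grasp; the last joint's range is limited). The gripper opens to 93 mm and grips with 3 to 60 N. Pads are 15 mm wide; open, the fingers measure 128 mm over their backs; the gripper's body (75 mm by 188 mm) begins 65 mm behind the grasp point.
Start: joints at [71.19, 35.231, -0.722, 81.555, 0.464, 63.22, -2.315], TCP at [193.217, -620.587, 218.64] pointing down, gripper open.
Joint ranges: [-178.69, 178.69], [-17.37, 117.87], [-77.05, 75.6], [15.02, 138.74], [-78.02, 258.01], [0.78, 113.62], [-162.83, 162.83]. Speed limits (degrees/s): [159.86, 159.86, 180, 180, 180, 180, 180].

INTERFACE

Orientations are given as a 3x3 rotation matrix whose columns are the frame's x, y, z axes.
In Python, from rig import robot, optics gives the robot as it stands.
- The arm moves only by the shell command python3 -m pendant 'ROWS' [FORCE]. ROWS is JSON, a list of rows, each an object of numbers: "dx", "dy", "dz": the shift along the tool's x, y, z in mm; "rx", "ry", "rz": the turn, a rotation vector about the tool's x, y, z in degrees; "fingers": the finger opening in mm, from 0 to 93. A call has 1 to 20 rows; each row is the pose to reach, as a shift and turn from the pose commanded when the call began, along the tool's axes at that moment; what a row does not reach only later rows make up. A row lasts 1/12 s, in which the tool goes at most 41.7 mm and 7.16 degrees, less where a joint would pass 70% of its speed; a pose out of reach is approached as far as the arm can. A call with a gripper value outside its range is refused whole. The fingers move at their own pace and stop on an object; FORCE is the grip in N (left out, the last holds). Time passes only in rows, so rows that repeat a pose let the fingers close. It gives the time, the measured TCP pose, the force and the opening at its end, in the units of the state.
- robot.read_state(): the state, without advancing time (a new reading comes with each control period).
- optics.capture(name): name is "scene" or "top" or "wrist"; returns (picture, depth): 420x560x3 uint8, blue, green, red; 420x560 float32, mm along the optical axis (not along the pixel's ray), 0 where there is no reading.
- optics.camera_info(name): a dict with "fx", "fy", "cx", "cy" (pixels), "R" (3x3) and "t" (3): a world point X has camera coordinates R X + t; the wrist camera has in their place "tool_from_camera" (4x4, takes a point from camera to tool coordinates, whose origin is the TCP and whose axes are the flange's). Camera axes: x right, y down, z forward; pixel columns grow to the right and rows downward; lengths in mm; the calibration is good to about 2 mm. A picture is of the moment at which its call begins: read the wrist's pose just before it. camera_info takes no time and is no camera call.
- robot.close_job(): hands the job in, once; it reports no verdict.
Trained networks look in the newest picture that a camera, given by its name, has taken for a name from the list of things; names that differ only in an ending like _2 or _b are one class to them, and where a whole thing is asked for, a point or a joint stands for the part that bears it (a point fixed in the world has none). Each returns a list of dicts, best first, with "confidence" (0 to 1); they miss things now and then, are a little off and sometimes report something else, mostly with a low value. They report only what shows in the picture. A call takes as long as a camera call. They do not tell look-alikes from the thing itself.
- optics.find_in(camera, label): "xyz" ([x, y, z] in mm, in the coordinates of the camera as it stood for that picture, good to about 4 mm: the middle of the surface that is visible of it).
- optics.trace(camera, label): "mask" (420x560 bool, what is visible of it).
The state is a dict: "clock": time; "qpos": joint angles; "qvel": joint speeds; "joint_efforts": joint torques, N m; "tcp_pos": TCP position; "tcp_rot": TCP orientation; "ft_force": force on the tool from outside, world axes, zero at the start; "moment": the same for the moment, N m; "width": opening from 0.0 (shut) to 1.0 (fully open).
Only numpy, scipy, OpenCV 4.12 (cv2) and the standard library are available. Lean on these libraries where they do the work, as an engineer would, in place of code of your own. Each camera call takes 0.05 s, during which the arm holds its last target.

TASK

Make the plate counter ready for marking a dish from above: push its counterweighted magnifier arm up by the black grip bar, past its balance point, so that it swings over and stays raised on its own. Then push the plantlet dish across the stage until it is fully home in the curved metal stop. Only push, gently, with the fingers: do not grip or lift the arm or the dish, keep the dish flat on the stage, and leave the loose things round the counter where they stand.

Things in the scene. Friction and masses are not known exactly. Their poses are not given: they have to be found in the camera images.
- counter: Plate counter: low white box fixed to the worktop, flat light stage 40 mm above the worktop. Origin on the worktop, straight below the centre of the seated dish. x points to its back (curved stop), y to the free end of the magnifier arm, z up. The box spans x -115 to +90 mm, y -185 to +100 mm.
- magnifier_tilt (a joint): Hinge of the magnifier arm, rad: 0 = down over the stage (starts here, on a stop), grows as the free end rises, 1.75 = raised on its back stop. A steel counterweight on a cranked tail: below the balance point (about 0.84 rad) the arm falls back, above it swings on by itself, damped, to 1.75 in 1 to 3 s and stays. About 1 N at the grip bar lifts it. Arm 0.4 kg.
- magnifier_hinge (a point): Middle of the hinge line, which runs along the counter's x: x = 0, y = -140 mm in the counter's frame, 125 mm above the worktop. Does not move with the arm. It lies in an aluminium post that is 143 mm high (above the worktop) and spans x -30 to +30 mm, y -168 to -112 mm.
- grip_bar (a point): Black round bar, 14 mm across, 60 mm long along the counter's x, at the arm's free end; point at its centre. Arm down: 215 mm towards the counter's +y from the hinge line and 35 mm above it (160 mm above the worktop), underside free. It moves on a circle of 218 mm radius about the hinge line; its x stays the counter's x.
- plate_mid (a point): Middle of the loose round petri dish with green plantlets on blue: 77 mm across, wall 15 mm high, about 35 g, open on top. The point is on its axis, 7.5 mm above its underside. It starts on the stage 30 to 50 mm short (-x) of its home and up to 20 mm to one side.
- plate_home (a point): Point on the stage surface (40 mm above the worktop) below the centre of the dish when it is fully home: x = y = 0 in the counter's frame. The curved metal stop round it is open to -x: inner radius 40.5 mm, 10 to 12 mm high, reaching 60 degrees to either side of +x (ends at x = +20, y = -38 and +38 mm). The dish has about 2 mm of play in it.
- spare_dish: Bystander: loose closed petri dish, 62 mm across, 14 mm high, on the worktop beyond the counter's +y side. Origin: centre of its underside.
- small_bottle: Bystander: loose amber bottle with black cap, 38 mm across, 68 mm high, on the worktop beyond the counter's +y side, towards the back. Origin: centre of its underside.
- tall_jar: Bystander: loose glass culture jar with gold lid, 69 mm across, 127 mm high, on the worktop beyond the counter's hinge side (-y). Origin: centre of its underside.
- bench_timer: Bystander: loose white bench timer lying flat, 58 x 62 mm, 18 mm high, left of the work. Origin: centre of its underside. Left of it a fixed clear pane walls the bench at world y = 0.49 m (from x = 0.395 m to 0.865 m, 0.49 m high); a fixed canopy hangs over the back of the bench from x = 0.68 m on, its lower edge 0.50 m above the worktop.
- lens (a point): Centre of the round magnifier on the arm, half-way through its thickness: black ring 92 mm across, 14 mm thick, with a clear lens, 75 mm from the grip bar towards the hinge. With the arm down it hangs level over the stage, its underside 153 mm above the worktop, and bars the way to the dish from above.
- magnifier: The whole moving magnifier arm: hinge hub, cranked steel rod, magnifier ring, grip bar, and the tail with its steel counterweight (34 mm across, 30 mm long). Origin on the hinge line; at 0 rad its axes are those of the counter, and it turns about its x. It is lightly built: a gentle push only.
Not all that is in view belongs to the job. What is shaped like the part that bears plate_mid but brown, pink or yellow is not meant.

How it is judged (in metres and radians):
On the way, in this order (a step that is already met when the one before it is completed fails the run):
1. the magnifier arm is raised past its balance point and has swung to its back stop (value of joint magnifier_tilt above 1.65 rad), for 0.2 s.
2. the dish is home in the curved stop (horizontal distance between plate_mid and plate_home below 0.005 m), for 0.2 s.
At the end, for the whole second after the job is handed in: The magnifier arm stays raised by itself at its back stop (joint above 1.65 rad, at rest) and the dish lies flat on the stage with its centre within 5 mm of its home in the curved stop (value of joint magnifier_tilt above 1.65 rad and velocity of joint magnifier_tilt between -0.05 and 0.05 rad/s and horizontal distance between plate_mid and plate_home below 0.005 m and z of plate_mid in the frame of counter between 0.045 and 0.05 m and angle between plate_mid's own z axis and vertical below 0.06 rad); the robot touches nothing.
It fails at once if the dish is lifted off the stage (6 mm), tipped, or falls off it (z of plate_mid in the frame of counter above 0.0535 m or z of plate_mid in the frame of counter below 0.04 m or angle between plate_mid's own z axis and vertical above 0.2 rad).
It fails at once if the magnifier arm is gripped or shoved hard (over 15 N) instead of gently pushed (contact force between the fingers and magnifier above 15 N).
It fails at once if a bystander is moved by more than 20 mm (distance of any of spare_dish, small_bottle, tall_jar, bench_timer from where it was at the start of the episode above 0.02 m).
It also fails if it takes over 53 s, if anything falls off the work surface, if the arm or the gripper's body presses on something with over 40 N, if the wrist force passes 120 N, or if a joint passes its speed limit or range.

## Working session

There is one attempt and no reset: what is moved stays moved. The work goes in short steps, Python scripts to look and compute and a shell command to move; the robot and the scene stay as the last step left them, time stands still between calls to the robot, and variables do not carry over. Pictures are saved under pics/ and viewed, and the job is handed in when it is done.

```bash
ls; mkdir -p pics; python3 - <<'E'
from rig import robot, optics
import cv2,json,numpy as np
s=robot.read_state()
for k,v in s.items(): print(k,np.round(v,3).tolist())
for c in ("scene","top"):
    p,d=optics.capture(c); cv2.imwrite(f"pics/{c}0.png",p); np.save(f"pics/{c}0.npy",d)
    i=optics.camera_info(c); print(c,{k:np.round(v,4).tolist() for k,v in i.items()})
print(robot.read_state()['clock'])
E
```

```text
pics
clock 0.0
qpos [71.189, 35.291, -0.724, 81.639, 0.464, 63.22, -2.315]
qvel [0.002, 0.021, 0.107, 0.059, 0.009, -0.038, -0.025]
joint_efforts [-0.0, -45.893, 0.209, -16.574, -0.061, 0.02, 0.0]
tcp_pos [192.997, -619.866, 217.478]
tcp_rot [[0.955, 0.297, -0.001], [0.297, -0.955, 0.002], [-0.0, -0.003, -1.0]]
ft_force [1.013, 0.247, 0.993]
moment [-0.028, -0.073, 0.051]
width 1.0
scene {'fx': 483.1588, 'fy': 483.1588, 'cx': 274.3628, 'cy': 204.9339, 'R': [[-0.8232, -0.5677, 0.0072], [-0.2962, 0.4186, -0.8585], [0.4843, -0.7089, -0.5128]], 't': [433.5948, 280.356, 1117.8359]}
top {'fx': 445.4777, 'fy': 445.4777, 'cx': 274.8551, 'cy': 205.1301, 'R': [[0.0223, -0.9997, 0.0016], [-0.9933, -0.0223, -0.1132], [0.1132, 0.0009, -0.9936]], 't': [-32.4104, 567.4733, 1364.0262]}
0.1
```

View pics/scene0.png

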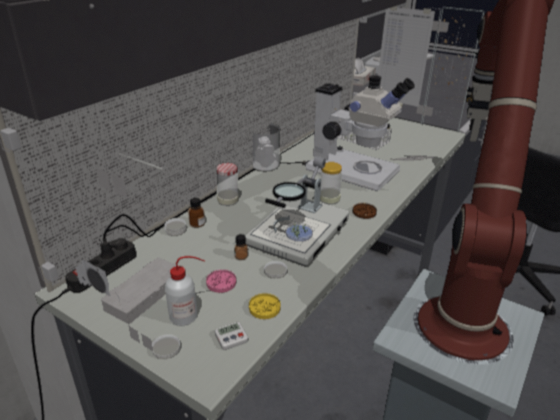

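View pics/top0.png

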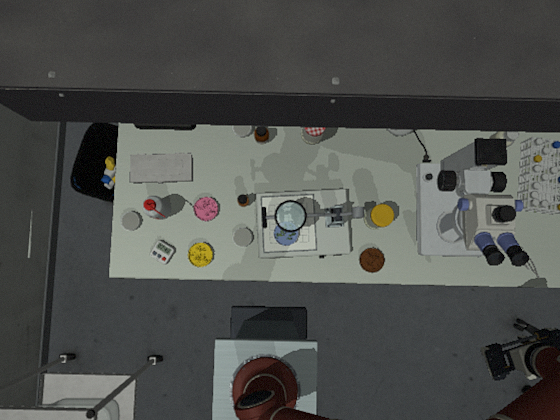

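The scene view shows the counter at about (298,230). In the top view it spans about (258–350, 190–257), with the grip bar at (263,217), the lens at (290,215), the hinge post at (345,213) and the blue dish at (287,238). The look-alikes in the top view are pink (206,208), yellow (201,254) and brown (372,260). The target is the blue one on the stage.

```bash
cat > h.py <<'E'
from rig import robot, optics
import cv2,numpy as np
def w(c,p):
    i=optics.camera_info(c); return np.array(i['R']).T@(np.array(p)-np.array(i['t']))
def pix(c,X):
    i=optics.camera_info(c); q=np.array(i['R'])@np.array(X)+i['t']; return [i['fx']*q[0]/q[2]+i['cx'],i['fy']*q[1]/q[2]+i['cy']]
def cloud(c,d):
    i=optics.camera_info(c); v,u=np.mgrid[:420,:560]
    P=np.stack([(u-i['cx'])/i['fx']*d,(v-i['cy'])/i['fy']*d,d],-1)
    return (P-np.array(i['t']))@np.array(i['R'])
E
python3 - <<'E'
from h import *
for c in ("scene","top"):
    for n in ["counter","grip_bar","plate_mid","lens","magnifier","spare_dish","small_bottle","tall_jar","bench_timer"]:
        for r in optics.find_in(c,n)[:4]:
            X=w(c,r['xyz']); print(c,n,round(r['confidence'],2),X.round(),np.round(pix(c,X)))
p=cv2.imread("pics/top0.png"); s=cv2.imread("pics/scene0.png")
cv2.imwrite("pics/c1.png",np.hstack([cv2.resize(p[170:275,230:370],(560,420),interpolation=2)]))
cv2.imwrite("pics/c2.png",cv2.resize(s[140:270,225:385],(640,520),interpolation=2))
print(robot.read_state()['clock'])
E
```

```text
scene counter 0.96 [508. -78.  40.] [295. 227.]
scene grip_bar 0.78 [521. -67. 165.] [290. 189.]
scene plate_mid 0.88 [409. 218.  10.] [263. 306.]
scene plate_mid 0.62 [554. 204.   7.] [220. 281.]
scene plate_mid 0.56 [476. -53.  46.] [300. 233.]
scene plate_mid 0.53 [ 405. -323.    9.] [364. 210.]
scene lens 0.85 [525. -65. 164.] [289. 189.]
scene magnifier 0.9 [527. -68. 165.] [289. 188.]
scene spare_dish 0.83 [466.  92.  15.] [274. 269.]
scene small_bottle 0.72 [572.  91.  33.] [242. 249.]
scene tall_jar 0.71 [ 526. -312.   79.] [330. 182.]
scene bench_timer 0.65 [407. 336.  17.] [233. 334.]
top grip_bar 0.75 [531. -73. 164.] [293. 213.]
top plate_mid 0.96 [408. 214.   7.] [200. 255.]
top plate_mid 0.59 [470. -47.  42.] [283. 237.]
top lens 0.69 [524. -76. 159.] [294. 216.]
top magnifier 0.86 [526. -74. 163.] [294. 215.]
top spare_dish 0.63 [468.  82.  13.] [242. 237.]
top tall_jar 0.9 [ 531. -325.  124.] [379. 217.]
top bench_timer 0.55 [414. 332.  13.] [162. 252.]
1.0
```

View pics/c1.png

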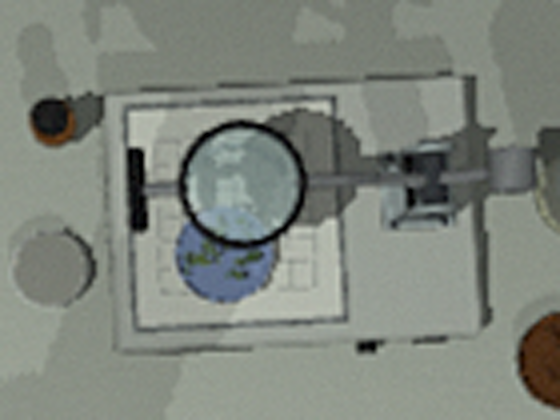

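View pics/c2.png

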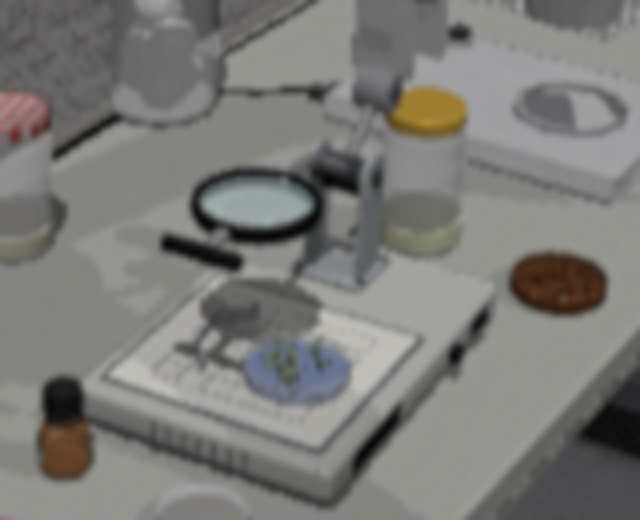

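The crops show the blue dish on the stage, partly under the lens, with the grip bar at the left of the arm. I've chosen the blue dish. Next I'll fit the counter's pose from depth.

```bash
python3 - <<'E'
from h import *
for c in ("scene","top"):
    d=np.load(f"pics/{c}0.npy"); C=cloud(c,d); p=cv2.imread(f"pics/{c}0.png").astype(int)
    m=(d>0)&(C[...,2]>31)&(C[...,2]<60)&(C[...,0]>350)&(C[...,0]<680)&(C[...,1]>-240)&(C[...,1]<100)
    n,l,st,_=cv2.connectedComponentsWithStats(m.astype(np.uint8)); k=1+st[1:,4].argmax(); P=C[l==k]
    (cx,cy),(a,b),ang=cv2.minAreaRect(P[:,:2].astype(np.float32)); print(c,len(P),(cx,cy),(a,b),ang,np.median(P[:,2]))
    # black bar pixels
    for z0,z1,nm in ((140,185,'arm'),(100,185,'hi')):
        m=(d>0)&(C[...,2]>z0)&(C[...,2]<z1)&(C[...,0]>400)&(C[...,0]<650)&(C[...,1]>-270)&(C[...,1]<80)
        Q=C[m]; print(nm,len(Q),Q.min(0).round(),Q.max(0).round())
    dark=(d>0)&(C[...,2]>145)&(C[...,2]<185)&(p.sum(-1)<130)&(C[...,0]>450)&(C[...,0]<620)&(C[...,1]>-30)&(C[...,1]<60)
    Q=C[dark]; print('bar',len(Q),Q.mean(0),Q.min(0),Q.max(0))
    b=(p[...,0]-p[...,2]>30)&(abs(C[...,1]+50)<80)&(abs(C[...,0]-480)<80); Q=C[b&(C[...,2]<80)]; 
    print('blue',len(Q),np.median(Q,0),Q.min(0),Q.max(0), cv2.minEnclosingCircle(Q[:,:2].astype(np.float32)))
E
```

```text
scene 3670 (509.6765441894531, -99.66773986816406) (212.4326171875, 281.1914367675781) 2.613410472869873 40.91865112920318
arm 848 [ 476. -270.  140.] [567.  23. 185.]
hi 1028 [ 476. -270.  100.] [567.  23. 185.]
bar 96 [516.2443908    1.87352311 163.46949073] [488.16312009 -29.94607962 157.94094771] [551.217483    22.78743091 168.35545375]
blue 114 [470.92178008 -53.20628987  47.7914013 ] [443.37637774 -84.83736677  43.51906587] [513.09948092 -15.92356966  58.41820282] ((478.8008117675781, -49.77131271362305), 36.457366943359375)
top 4509 (512.9964599609375, -102.587158203125) (211.3583984375, 281.1793518066406) 2.439194917678833 39.23264258044984
arm 1194 [ 478. -268.  140.] [569.  19. 185.]
hi 1369 [ 478. -268.  103.] [569.  19. 185.]
bar 97 [520.39808111   2.34728203 166.15550246] [490.04098678 -29.91735468 158.30637771] [550.33137673  16.44537608 174.49582616]
blue 188 [465.65018034 -53.15592649  46.64680144] [446.70901394 -90.16623734  39.02967223] [501.80745868 -18.92940949  60.3285801 ] ((480.8904113769531, -54.387054443359375), 36.327606201171875)
```

```bash
cat >> h.py <<'E'
from scipy.spatial.transform import Rotation as Ro
def rel(X,R=None):
    s=robot.read_state(); T=np.array(s['tcp_rot']); d=T.T@(np.array(X)-s['tcp_pos'])
    r=np.zeros(3) if R is None else Ro.from_matrix(T.T@np.array(R)).as_rotvec(degrees=True)
    return d.round(1).tolist(),r.round(1).tolist()
DOWN=np.array([[1,0,0],[0,-1,0],[0,0,-1.]])
def pitch(a,yaw=0): # a=0 down, 90 = pointing +x
    return Ro.from_euler('z',yaw,degrees=True).as_matrix()@DOWN@Ro.from_euler('y',a,degrees=True).as_matrix()
E
python3 - <<'E'
from h import *
print(rel([300,-350,250],DOWN),rel([400,-60,260],DOWN),pitch(90).round().tolist())
E
```

```text
([182.4, -226.6, -31.3], [0.0, -0.0, 17.3]) ([364.1, -473.8, -41.3], [0.0, -0.0, 17.3]) [[0.0, 0.0, 1.0], [0.0, -1.0, 0.0], [1.0, 0.0, -0.0]]
```

```bash
python3 -m pendant '[{"dx":30,"dy":-25,"dz":-5,"rz":3,"fingers":0},{"dx":55,"dy":-55,"dz":-10,"rz":6,"fingers":0},{"dx":80,"dy":-90,"dz":-15,"rz":9,"fingers":0},{"dx":105,"dy":-120,"dz":-20,"rz":12,"fingers":0},{"dx":130,"dy":-155,"dz":-25,"rz":15,"fingers":0},{"dx":155,"dy":-190,"dz":-30,"rz":17.3,"fingers":0},{"dx":182,"dy":-226,"dz":-31,"rz":17.3,"fingers":0},{"dx":205,"dy":-258,"dz":-32,"rz":17.3,"fingers":0},{"dx":228,"dy":-289,"dz":-33,"rz":17.3,"fingers":0},{"dx":251,"dy":-320,"dz":-35,"rz":17.3,"fingers":0},{"dx":274,"dy":-351,"dz":-36,"rz":17.3,"fingers":0},{"dx":297,"dy":-382,"dz":-37,"rz":17.3,"fingers":0},{"dx":320,"dy":-413,"dz":-38,"rz":17.3,"fingers":0},{"dx":342,"dy":-444,"dz":-40,"rz":17.3,"fingers":0},{"dx":364,"dy":-474,"dz":-41,"rz":17.3,"fingers":0},{"dx":364,"dy":-474,"dz":-41,"rz":17.3,"fingers":0}]'
python3 - <<'E'
from h import *
s=robot.read_state()
for k in ('clock','qpos','tcp_pos','tcp_rot','ft_force'): print(k,np.round(s[k],2).tolist())
E
```

```text
clock 1.0
qpos [71.19, 35.23, -0.72, 81.55, 0.46, 63.22, -2.31]
tcp_pos [193.21, -620.61, 218.69]
tcp_rot [[0.95, 0.3, 0.0], [0.3, -0.95, -0.0], [0.0, 0.0, -1.0]]
ft_force [-1.41, -0.15, 0.51]$[0]: bad value
```

```bash
python3 -m pendant '[{"dx":30,"dy":-25,"dz":-5,"rx":0,"ry":0,"rz":3,"fingers":0}]'; python3 -m pendant --help | head -30
```

```text
clock: 1.08
tcp_pos: [206.6, -592.9, 221.9]
tcp_rot: [[0.972, 0.234, -0.007], [0.234, -0.972, -0.004], [-0.007, 0.002, -1.0]]
ft_force: [-0.7, -0.3, 0.3]
width: 0.961invalid input: not JSON, or not a number
```

```bash
python3 - <<'E'
from h import *
print(rel([300,-350,250],DOWN),rel([400,-60,260],DOWN))
E
```

```text
([147.5, -214.2, -29.6], [0.2, 0.4, 13.6]) ([312.6, -472.7, -41.3], [0.2, 0.4, 13.6])
```

```bash
python3 -m pendant '[{"dx":24,"dy":-34,"dz":-5,"rx":0,"ry":0,"rz":4,"fingers":0},{"dx":48,"dy":-68,"dz":-10,"rx":0,"ry":0,"rz":8,"fingers":0},{"dx":72,"dy":-102,"dz":-15,"rx":0,"ry":0,"rz":12,"fingers":0},{"dx":96,"dy":-136,"dz":-20,"rx":0,"ry":0,"rz":14,"fingers":0},{"dx":120,"dy":-172,"dz":-25,"rx":0,"ry":0,"rz":14,"fingers":0},{"dx":144,"dy":-208,"dz":-30,"rx":0,"ry":0,"rz":14,"fingers":0},{"dx":164,"dy":-240,"dz":-32,"rx":0,"ry":0,"rz":14,"fingers":0},{"dx":185,"dy":-273,"dz":-33,"rx":0,"ry":0,"rz":14,"fingers":0},{"dx":206,"dy":-306,"dz":-35,"rx":0,"ry":0,"rz":14,"fingers":0},{"dx":227,"dy":-339,"dz":-36,"rx":0,"ry":0,"rz":14,"fingers":0},{"dx":248,"dy":-372,"dz":-37,"rx":0,"ry":0,"rz":14,"fingers":0},{"dx":269,"dy":-405,"dz":-38,"rx":0,"ry":0,"rz":14,"fingers":0},{"dx":290,"dy":-438,"dz":-40,"rx":0,"ry":0,"rz":14,"fingers":0},{"dx":312,"dy":-468,"dz":-41,"rx":0,"ry":0,"rz":14,"fingers":0},{"dx":312,"dy":-468,"dz":-41,"rx":0,"ry":0,"rz":14,"fingers":0}]'
python3 - <<'E'
from h import *
s=robot.read_state()
for k in ('clock','qpos','tcp_pos','tcp_rot','ft_force'): print(k,np.round(s[k],2).tolist())
print(rel([400,-20,300],pitch(45)), rel([400,-20,300],pitch(80)))
E
```

```text
clock: 2.33
tcp_pos: [403.9, -49.5, 265.6]
tcp_rot: [[1.0, 0.019, 0.004], [0.019, -1.0, 0.004], [0.004, -0.004, -1.0]]
ft_force: [-0.2, -0.5, 0.6]
width: 0.006
clock 2.33
qpos [13.28, 10.73, -10.99, 114.15, 2.19, 55.11, -87.71]
tcp_pos [403.94, -49.46, 265.58]
tcp_rot [[1.0, 0.02, 0.0], [0.02, -1.0, 0.0], [0.0, -0.0, -1.0]]
ft_force [-0.17, -0.46, 0.6]
([-3.2, -29.7, -34.3], [-0.6, 44.8, 0.9]) ([-3.2, -29.7, -34.3], [-0.9, 79.8, 0.7])
```

```bash
python3 - <<'E'
from h import *
print(rel([510,130,270]))
E
python3 -m pendant '[{"dx":8,"dy":-14,"dz":-2,"rx":0,"ry":0,"rz":-7,"fingers":0},{"dx":16,"dy":-28,"dz":-4,"rx":0,"ry":0,"rz":-14,"fingers":0},{"dx":24,"dy":-42,"dz":-5,"rx":0,"ry":0,"rz":-21,"fingers":0},{"dx":32,"dy":-56,"dz":-5,"rx":0,"ry":0,"rz":-28,"fingers":0},{"dx":40,"dy":-70,"dz":-5,"rx":0,"ry":0,"rz":-35,"fingers":0},{"dx":48,"dy":-84,"dz":-5,"rx":0,"ry":0,"rz":-42,"fingers":0},{"dx":56,"dy":-98,"dz":-5,"rx":0,"ry":0,"rz":-49,"fingers":0},{"dx":64,"dy":-112,"dz":-5,"rx":0,"ry":0,"rz":-56,"fingers":0},{"dx":72,"dy":-126,"dz":-5,"rx":0,"ry":0,"rz":-63,"fingers":0},{"dx":80,"dy":-140,"dz":-5,"rx":0,"ry":0,"rz":-70,"fingers":0},{"dx":90,"dy":-154,"dz":-5,"rx":0,"ry":0,"rz":-77,"fingers":0},{"dx":97,"dy":-168,"dz":-5,"rx":0,"ry":0,"rz":-84,"fingers":0},{"dx":103,"dy":-178,"dz":-5,"rx":0,"ry":0,"rz":-89,"fingers":0},{"dx":103,"dy":-178,"dz":-5,"rx":0,"ry":0,"rz":-89,"fingers":0}]'
python3 - <<'E'
from h import *
s=robot.read_state()
for k in ('clock','qpos','tcp_pos','tcp_rot','ft_force'): print(k,np.round(s[k],2).tolist())
for a in (45,50):
  R=pitch(0,90)@Ro.from_euler('y',-a,degrees=True).as_matrix(); print(R.round(2).tolist(),rel([515,80,200],R))
E
```

```text
([109.4, -177.5, -3.3], [0.0, 0.0, 0.0])
clock: 3.5
tcp_pos: [504.1, 123.5, 269.7]
tcp_rot: [[0.008, 1.0, 0.001], [1.0, -0.008, 0.003], [0.003, 0.001, -1.0]]
ft_force: [0.7, 0.3, 0.4]
width: 0.007
clock 3.5
qpos [5.88, 23.16, -31.76, 98.07, 13.36, 62.5, -30.46]
tcp_pos [504.07, 123.45, 269.68]
tcp_rot [[0.01, 1.0, 0.0], [1.0, -0.01, 0.0], [0.0, 0.0, -1.0]]
ft_force [0.69, 0.35, 0.43]
[[0.0, 1.0, -0.0], [0.71, -0.0, -0.71], [-0.71, 0.0, -0.71]] ([-43.5, 11.2, 69.6], [-0.1, -45.1, -0.4])
[[0.0, 1.0, -0.0], [0.64, -0.0, -0.77], [-0.77, 0.0, -0.64]] ([-43.5, 11.2, 69.6], [-0.2, -50.1, -0.4])
```

```bash

python3 -m pendant '[{"dx":0,"dy":2,"dz":0,"rx":0,"ry":-7,"rz":0,"fingers":0},{"dx":0,"dy":4,"dz":0,"rx":0,"ry":-14,"rz":0,"fingers":0},{"dx":0,"dy":6,"dz":5,"rx":0,"ry":-21,"rz":0,"fingers":0},{"dx":-5,"dy":8,"dz":15,"rx":0,"ry":-28,"rz":0,"fingers":0},{"dx":-10,"dy":11,"dz":25,"rx":0,"ry":-35,"rz":0,"fingers":0},{"dx":-15,"dy":11,"dz":35,"rx":0,"ry":-42,"rz":0,"fingers":0},{"dx":-20,"dy":11,"dz":45,"rx":0,"ry":-47,"rz":0,"fingers":0},{"dx":-20,"dy":11,"dz":50,"rx":0,"ry":-47,"rz":0,"fingers":0},{"dx":-20,"dy":11,"dz":50,"rx":0,"ry":-47,"rz":0,"fingers":0}]'
python3 - <<'E'
from h import *
s=robot.read_state()
for k in ('clock','qpos','tcp_pos','tcp_rot','ft_force'): print(k,np.round(s[k],2).tolist())
p,d=optics.capture("scene"); cv2.imwrite("pics/s1.png",p)
p,d=optics.capture("wrist"); cv2.imwrite("pics/w1.png",p)
E
```

```text
clock: 4.25
tcp_pos: [513.3, 100.7, 218.1]
tcp_rot: [[0.006, 1.0, -0.011], [0.681, -0.013, -0.732], [-0.732, -0.003, -0.681]]
ft_force: [-0.1, -0.1, 1.3]
width: 0.003
clock 4.25
qpos [-24.42, 39.33, -17.49, 93.97, 43.51, 88.15, -59.91]
tcp_pos [513.32, 100.68, 218.14]
tcp_rot [[0.01, 1.0, -0.01], [0.68, -0.01, -0.73], [-0.73, -0.0, -0.68]]
ft_force [-0.14, -0.14, 1.28]
```

View pics/s1.png

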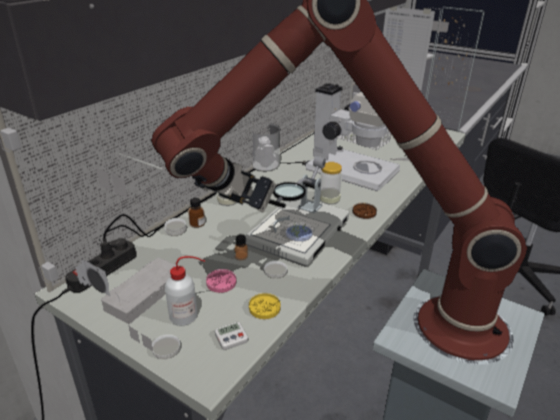

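View pics/w1.png

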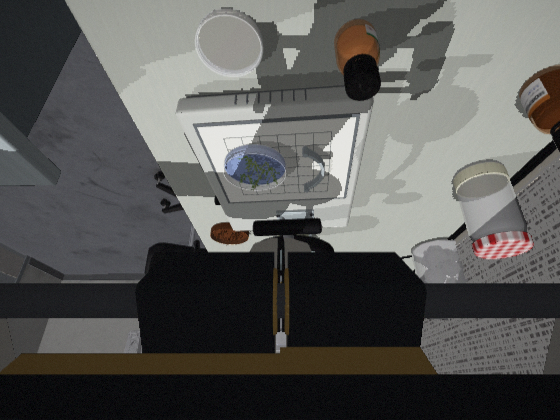

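Wrist view: the bar at (287,227) lies straight ahead of the shut fingers (280,310). The blue dish is at (255,168) and the curved stop at (318,168).

```bash

python3 - <<'E'
from h import *
R=pitch(0,90)@Ro.from_euler('y',-47,degrees=True).as_matrix()
print(rel([518,67,172],R),rel([518,22.8,131],R))
p,d=optics.capture("top")
for c in ("scene","top"):
    for n in ["grip_bar"]:
        for r in optics.find_in(c,n)[:4]: print(c,r['confidence'],w(c,r['xyz']))
# bar by depth from wrist
s=robot.read_state(); p,d=optics.capture("wrist"); i=optics.camera_info("wrist"); T=np.array(i['tool_from_camera']); print(T.round(2))
v,u=np.mgrid[215:240,250:325]; z=d[215:240,250:325]; P=np.stack([(u-i['cx'])/i['fx']*z,(v-i['cy'])/i['fy']*z,z],-1).reshape(-1,3)
X=(P@T[:3,:3].T+T[:3,3])@np.array(s['tcp_rot']).T+s['tcp_pos']; m=(p[215:240,250:325].reshape(-1,3).sum(1)<120)&(X[:,2]>140)&(X[:,2]<190)&(X[:,1]>-5); X=X[m]; print(m.sum(),X.mean(0),X.min(0),X.max(0))
E
```

```text
([13.3, 3.8, 57.3], [-0.6, -0.1, -0.7]) ([13.1, 4.4, 117.6], [-0.6, -0.1, -0.7])
scene 0.9 [517.43619228 -70.70704651 169.23506383]
top 0.74 [528.35632391 -77.68168362 163.23571471]
[[  -0.     -0.97   -0.24   66.2 ]
 [   1.     -0.      0.     -0.75]
 [  -0.     -0.24    0.97 -165.5 ]
 [   0.      0.      0.      1.  ]]
1005 [517.78168716  16.61504355 161.70051721] [488.09642027  -1.94677566 154.1787223 ] [546.67927199  21.69004391 166.32406604]
```

```bash

python3 -m pendant '[{"dx":6,"dy":3,"dz":20,"rx":0,"ry":0,"rz":0,"fingers":0},{"dx":13,"dy":4,"dz":40,"rx":0,"ry":0,"rz":0,"fingers":0},{"dx":13,"dy":4,"dz":57,"rx":0,"ry":0,"rz":0,"fingers":0},{"dx":13,"dy":4,"dz":75,"rx":0,"ry":0,"rz":0,"fingers":0},{"dx":13,"dy":4,"dz":95,"rx":0,"ry":0,"rz":0,"fingers":0},{"dx":13,"dy":4,"dz":110,"rx":0,"ry":0,"rz":0,"fingers":0},{"dx":13,"dy":4,"dz":117,"rx":0,"ry":0,"rz":0,"fingers":0},{"dx":13,"dy":4,"dz":117,"rx":0,"ry":0,"rz":0,"fingers":0}]'
python3 - <<'E'
from h import *
s=robot.read_state()
for k in ('clock','qpos','tcp_pos','tcp_rot','ft_force'): print(k,np.round(s[k],2).tolist())
p,d=optics.capture("scene"); cv2.imwrite("pics/s2.png",cv2.resize(p[120:270,175:375],(800,600)))
p,d=optics.capture("wrist"); cv2.imwrite("pics/w2.png",p)
E
```

```text
clock: 5.22
tcp_pos: [516.8, 22.3, 130.6]
tcp_rot: [[0.01, 1.0, -0.012], [0.681, -0.016, -0.732], [-0.732, -0.0, -0.681]]
ft_force: [-0.5, -0.1, 0.4]
width: 0.003
clock 5.22
qpos [-18.94, 43.73, -15.07, 103.41, 49.97, 75.32, -65.44]
tcp_pos [516.84, 22.33, 130.57]
tcp_rot [[0.01, 1.0, -0.01], [0.68, -0.02, -0.73], [-0.73, -0.0, -0.68]]
ft_force [-0.52, -0.08, 0.4]
```

View pics/s2.png

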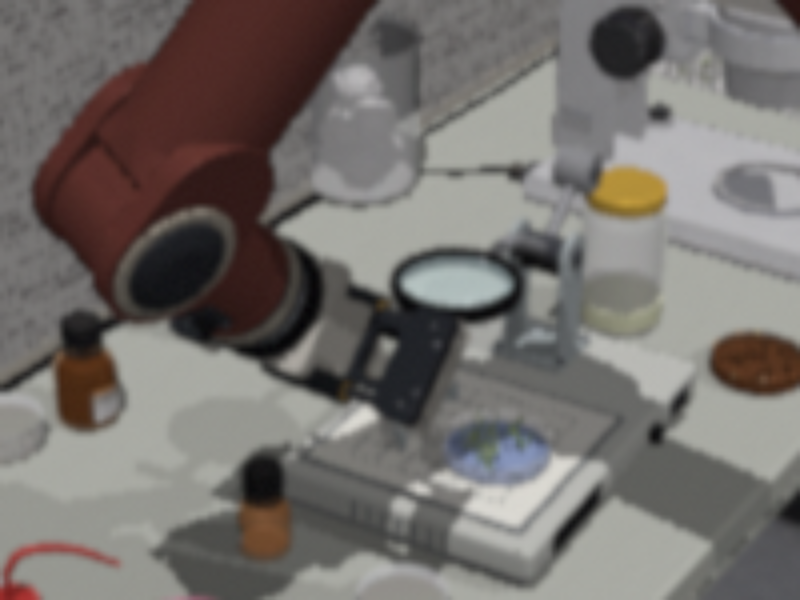

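View pics/w2.png

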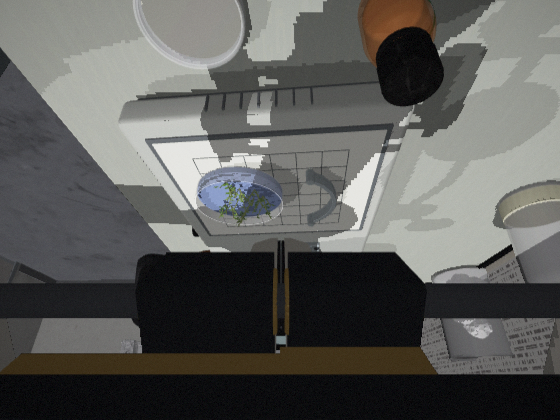

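```bash

python3 - <<'E'
from h import *
T=np.array(robot.read_state()['tcp_rot'])
b0=np.arctan2(35,215)
for a in range(0,66,2):
    b=b0+np.radians(a); Y=218*(np.cos(b)-np.cos(b0)); Z=218*(np.sin(b)-np.sin(b0))
    D=T.T@np.array([-.0436*Y,Y,Z]); print(a,(D+[-11,0,0]).round(0))
E
```

```text
0 [-11.   0.   0.]
2 [-17.   0.  -4.]
4 [-24.   0.  -8.]
6 [-31.   0. -12.]
8 [-37.   0. -15.]
10 [-44.   1. -18.]
12 [-51.   1. -21.]
14 [-58.   1. -24.]
16 [-66.   1. -26.]
18 [-73.   1. -29.]
20 [-80.   2. -31.]
22 [-88.   2. -32.]
24 [-95.   2. -34.]
26 [-103.    2.  -35.]
28 [-110.    2.  -36.]
30 [-118.    3.  -36.]
32 [-125.    3.  -37.]
34 [-133.    3.  -37.]
36 [-141.    4.  -37.]
38 [-148.    4.  -36.]
40 [-156.    4.  -36.]
42 [-163.    5.  -35.]
44 [-171.    5.  -34.]
46 [-178.    5.  -32.]
48 [-186.    6.  -30.]
50 [-193.    6.  -28.]
52 [-200.    6.  -26.]
54 [-207.    7.  -24.]
56 [-215.    7.  -21.]
58 [-222.    8.  -18.]
60 [-228.    8.  -15.]
62 [-235.    8.  -11.]
64 [-242.    9.   -7.]
```

First a short push of about 10° to confirm contact and force.

```bash

python3 -m pendant '[{"dx":-3,"dy":0,"dz":0,"rx":0,"ry":0,"rz":0,"fingers":0},{"dx":-6,"dy":0,"dz":0,"rx":0,"ry":0,"rz":0,"fingers":0},{"dx":-9,"dy":0,"dz":0,"rx":0,"ry":0,"rz":0,"fingers":0},{"dx":-11,"dy":0,"dz":0,"rx":0,"ry":0,"rz":0,"fingers":0},{"dx":-14,"dy":0,"dz":-2,"rx":0,"ry":0,"rz":0,"fingers":0},{"dx":-17,"dy":0,"dz":-4,"rx":0,"ry":0,"rz":0,"fingers":0},{"dx":-20,"dy":0,"dz":-6,"rx":0,"ry":0,"rz":0,"fingers":0},{"dx":-24,"dy":0,"dz":-8,"rx":0,"ry":0,"rz":0,"fingers":0},{"dx":-31,"dy":0,"dz":-12,"rx":0,"ry":0,"rz":0,"fingers":0},{"dx":-37,"dy":0,"dz":-15,"rx":0,"ry":0,"rz":0,"fingers":0},{"dx":-44,"dy":1,"dz":-18,"rx":0,"ry":0,"rz":0,"fingers":0}]'
python3 - <<'E'
from h import *
s=robot.read_state()
for k in ('clock','qpos','tcp_pos','tcp_rot','ft_force'): print(k,np.round(s[k],2).tolist())
p,d=optics.capture("scene"); cv2.imwrite("pics/s3.png",cv2.resize(p[120:270,175:375],(800,600)))
E
```

```text
clock: 6.23
tcp_pos: [517.8, 8.2, 175.5]
tcp_rot: [[0.008, 1.0, -0.008], [0.683, -0.012, -0.73], [-0.731, -0.0, -0.683]]
ft_force: [-0.6, 1.7, -0.5]
width: 0.008
clock 6.23
qpos [-17.27, 39.38, -15.48, 102.96, 49.15, 77.69, -60.89]
tcp_pos [517.77, 8.19, 175.5]
tcp_rot [[0.01, 1.0, -0.01], [0.68, -0.01, -0.73], [-0.73, -0.0, -0.68]]
ft_force [-0.62, 1.7, -0.47]
```

View pics/s3.png

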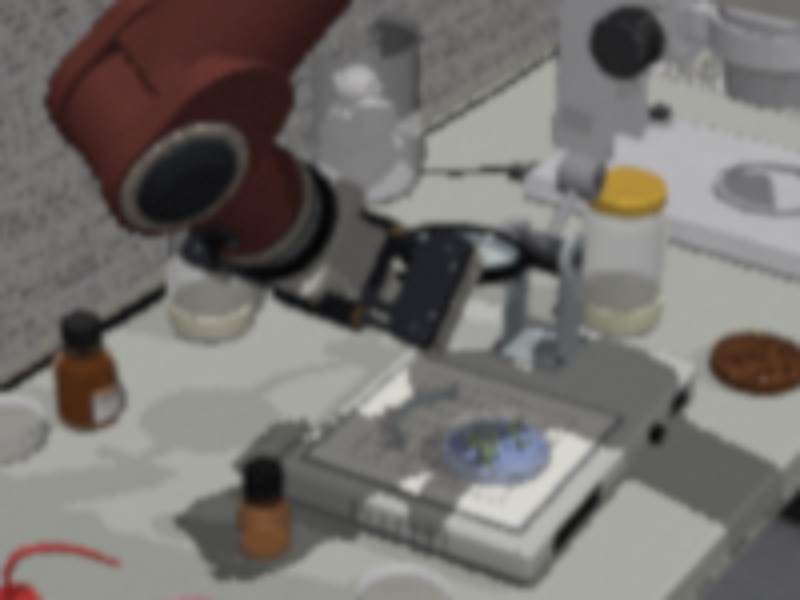

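The ring has tipped up and the reaction is about 1.8 N. Continuing along the arc.

```bash

python3 -m pendant '[{"dx":-7,"dy":0,"dz":-3,"rx":0,"ry":0,"rz":0,"fingers":0},{"dx":-14,"dy":0,"dz":-6,"rx":0,"ry":0,"rz":0,"fingers":0},{"dx":-22,"dy":0,"dz":-8,"rx":0,"ry":0,"rz":0,"fingers":0},{"dx":-29,"dy":0,"dz":-11,"rx":0,"ry":0,"rz":0,"fingers":0},{"dx":-36,"dy":1,"dz":-13,"rx":0,"ry":0,"rz":0,"fingers":0},{"dx":-44,"dy":1,"dz":-14,"rx":0,"ry":0,"rz":0,"fingers":0},{"dx":-51,"dy":1,"dz":-16,"rx":0,"ry":0,"rz":0,"fingers":0},{"dx":-59,"dy":1,"dz":-17,"rx":0,"ry":0,"rz":0,"fingers":0},{"dx":-66,"dy":1,"dz":-18,"rx":0,"ry":0,"rz":0,"fingers":0},{"dx":-74,"dy":2,"dz":-18,"rx":0,"ry":0,"rz":0,"fingers":0},{"dx":-81,"dy":2,"dz":-19,"rx":0,"ry":0,"rz":0,"fingers":0},{"dx":-89,"dy":2,"dz":-19,"rx":0,"ry":0,"rz":0,"fingers":0},{"dx":-97,"dy":3,"dz":-19,"rx":0,"ry":0,"rz":0,"fingers":0},{"dx":-104,"dy":3,"dz":-18,"rx":0,"ry":0,"rz":0,"fingers":0},{"dx":-112,"dy":3,"dz":-18,"rx":0,"ry":0,"rz":0,"fingers":0}]'
python3 - <<'E'
from h import *
s=robot.read_state()
for k in ('clock','qpos','tcp_pos','tcp_rot','ft_force'): print(k,np.round(s[k],2).tolist())
p,d=optics.capture("scene"); cv2.imwrite("pics/s4.png",cv2.resize(p[120:270,175:375],(800,600)))
E
```

```text
clock: 7.53
tcp_pos: [520.0, -56.5, 269.4]
tcp_rot: [[0.008, 1.0, -0.009], [0.682, -0.013, -0.731], [-0.732, -0.0, -0.682]]
ft_force: [-0.6, 0.3, -0.0]
width: 0.004
clock 7.53
qpos [-11.02, 30.43, -15.05, 101.5, 49.21, 81.07, -48.96]
tcp_pos [520.02, -56.49, 269.37]
tcp_rot [[0.01, 1.0, -0.01], [0.68, -0.01, -0.73], [-0.73, -0.0, -0.68]]
ft_force [-0.56, 0.31, -0.0]
```

View pics/s4.png

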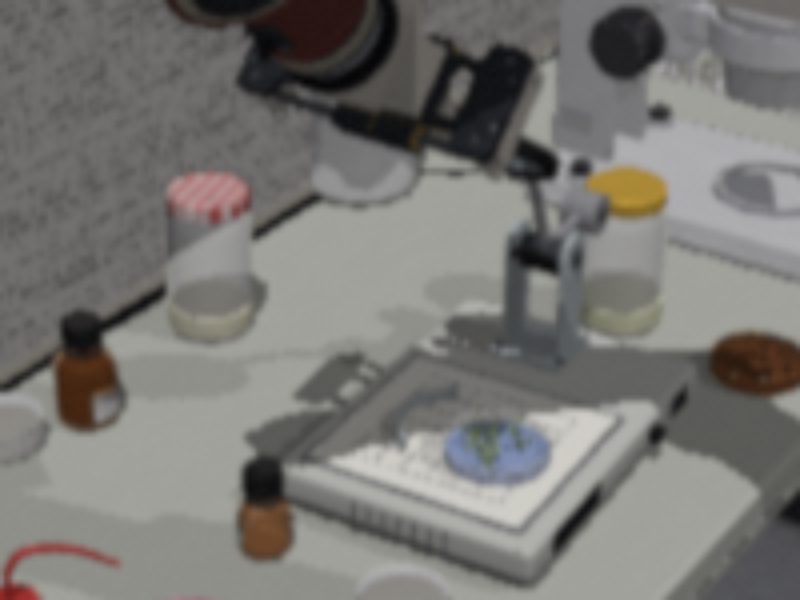

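The arm is up about 40°. I'll carry on past balance at 48°, to 62°.

```bash

python3 -m pendant '[{"dx":-7,"dy":0,"dz":1,"rx":0,"ry":0,"rz":0,"fingers":0},{"dx":-15,"dy":1,"dz":2,"rx":0,"ry":0,"rz":0,"fingers":0},{"dx":-22,"dy":1,"dz":4,"rx":0,"ry":0,"rz":0,"fingers":0},{"dx":-30,"dy":2,"dz":6,"rx":0,"ry":0,"rz":0,"fingers":0},{"dx":-37,"dy":2,"dz":8,"rx":0,"ry":0,"rz":0,"fingers":0},{"dx":-44,"dy":2,"dz":10,"rx":0,"ry":0,"rz":0,"fingers":0},{"dx":-51,"dy":3,"dz":12,"rx":0,"ry":0,"rz":0,"fingers":0},{"dx":-59,"dy":3,"dz":15,"rx":0,"ry":0,"rz":0,"fingers":0},{"dx":-66,"dy":4,"dz":18,"rx":0,"ry":0,"rz":0,"fingers":0},{"dx":-72,"dy":4,"dz":21,"rx":0,"ry":0,"rz":0,"fingers":0},{"dx":-79,"dy":4,"dz":25,"rx":0,"ry":0,"rz":0,"fingers":0}]'
python3 - <<'E'
from h import *
s=robot.read_state()
for k in ('clock','qpos','tcp_pos','ft_force'): print(k,np.round(s[k],2).tolist())
p,d=optics.capture("scene"); cv2.imwrite("pics/s5.png",cv2.resize(p[80:270,175:428],(800,600)))
E
```

```text
clock: 8.5
tcp_pos: [523.3, -128.4, 309.9]
tcp_rot: [[0.008, 1.0, -0.009], [0.682, -0.012, -0.731], [-0.731, 0.0, -0.682]]
ft_force: [-0.0, 0.7, 0.2]
width: 0.005
clock 8.5
qpos [-4.31, 26.25, -13.62, 101.04, 51.2, 79.19, -40.43]
tcp_pos [523.3, -128.44, 309.94]
ft_force [-0.03, 0.71, 0.18]
```

View pics/s5.png

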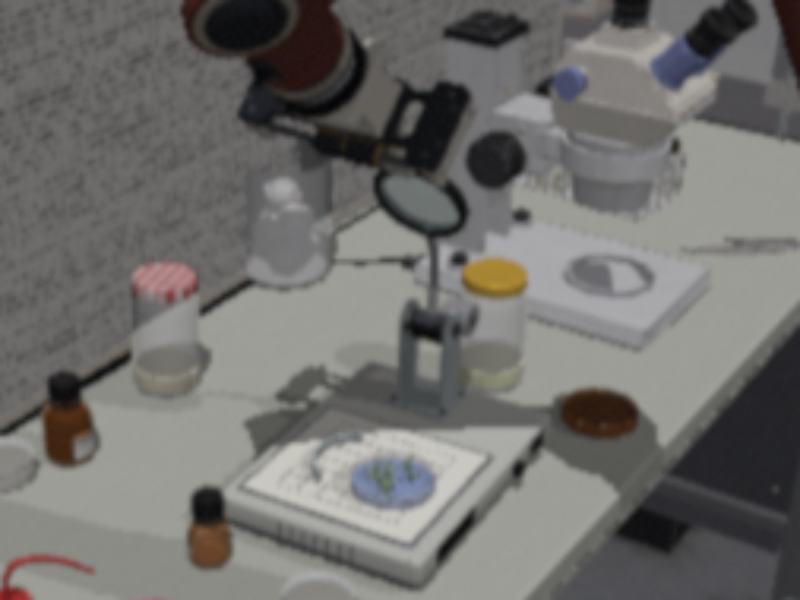

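```bash

python3 -m pendant '[{"dx":0,"dy":0,"dz":0,"rx":0,"ry":0,"rz":0,"fingers":0},{"dx":0,"dy":0,"dz":0,"rx":0,"ry":0,"rz":0,"fingers":0},{"dx":0,"dy":0,"dz":0,"rx":0,"ry":0,"rz":0,"fingers":0},{"dx":0,"dy":0,"dz":0,"rx":0,"ry":0,"rz":0,"fingers":0},{"dx":0,"dy":0,"dz":0,"rx":0,"ry":0,"rz":0,"fingers":0},{"dx":0,"dy":0,"dz":0,"rx":0,"ry":0,"rz":0,"fingers":0},{"dx":0,"dy":0,"dz":0,"rx":0,"ry":0,"rz":0,"fingers":0},{"dx":0,"dy":0,"dz":0,"rx":0,"ry":0,"rz":0,"fingers":0},{"dx":0,"dy":0,"dz":0,"rx":0,"ry":0,"rz":0,"fingers":0},{"dx":0,"dy":0,"dz":0,"rx":0,"ry":0,"rz":0,"fingers":0},{"dx":0,"dy":0,"dz":0,"rx":0,"ry":0,"rz":0,"fingers":0},{"dx":0,"dy":0,"dz":0,"rx":0,"ry":0,"rz":0,"fingers":0}]'
python3 - <<'E'
from h import *
p,d=optics.capture("scene"); cv2.imwrite("pics/s6.png",cv2.resize(p[80:270,175:428],(800,600)))
E
```

```text
clock: 9.55
tcp_pos: [523.2, -127.9, 309.8]
tcp_rot: [[0.008, 1.0, -0.009], [0.682, -0.012, -0.731], [-0.731, 0.0, -0.682]]
ft_force: [0.8, 0.6, 0.0]
width: -0.0
```

View pics/s6.png

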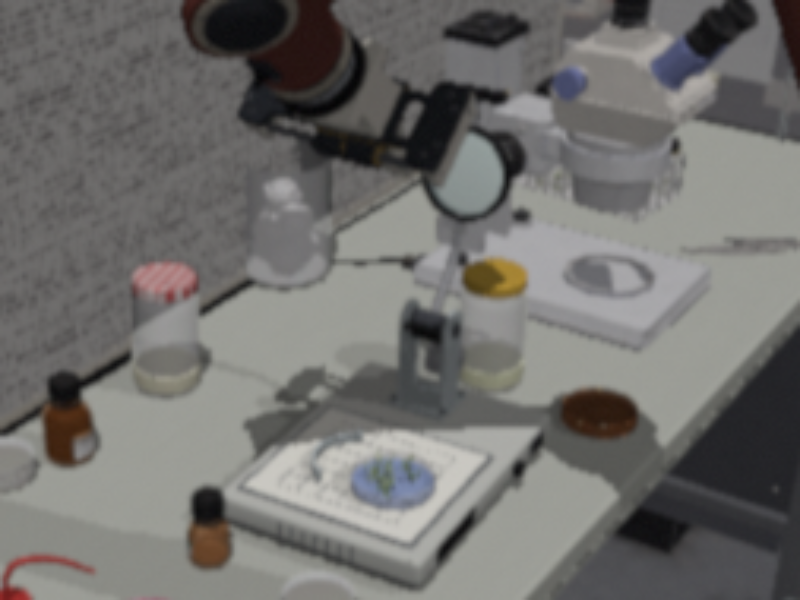

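The arm has swung over to its back stop, with the ring near-vertical at (465,175). Next I'll clear away and go behind the dish, tool down.

```bash

python3 - <<'E'
from h import *
print(rel([500,-40,330],DOWN),rel([425,-45,250],DOWN))
d,r=rel([425,-45,250],DOWN); d0,_=rel([500,-60,320])
for k in range(1,16): print(k,(np.array(r)*k/15).round(1))
print(d0)
E
```

```text
([45.0, -24.3, -77.9], [36.4, 36.9, 83.8]) ([99.4, -99.2, -19.0], [36.4, 36.9, 83.8])
1 [2.4 2.5 5.6]
2 [ 4.9  4.9 11.2]
3 [ 7.3  7.4 16.8]
4 [ 9.7  9.8 22.3]
5 [12.1 12.3 27.9]
6 [14.6 14.8 33.5]
7 [17.  17.2 39.1]
8 [19.4 19.7 44.7]
9 [21.8 22.1 50.3]
10 [24.3 24.6 55.9]
11 [26.7 27.1 61.5]
12 [29.1 29.5 67. ]
13 [31.5 32.  72.6]
14 [34.  34.4 78.2]
15 [36.4 36.9 83.8]
[38.6, -24.1, -56.4]
```

```bash

python3 -m pendant '[{"dx":15,"dy":-3,"dz":-20,"rx":0,"ry":0,"rz":0,"fingers":0},{"dx":28,"dy":-10,"dz":-40,"rx":0,"ry":0,"rz":0,"fingers":0},{"dx":36,"dy":-20,"dz":-58,"rx":2.4,"ry":2.5,"rz":5.6,"fingers":0},{"dx":42,"dy":-24,"dz":-70,"rx":4.9,"ry":4.9,"rz":11.2,"fingers":0},{"dx":45,"dy":-24,"dz":-78,"rx":7.3,"ry":7.4,"rz":16.8,"fingers":0},{"dx":48,"dy":-30,"dz":-76,"rx":9.7,"ry":9.8,"rz":22.3,"fingers":0},{"dx":52,"dy":-36,"dz":-72,"rx":12.1,"ry":12.3,"rz":27.9,"fingers":0},{"dx":57,"dy":-43,"dz":-66,"rx":14.6,"ry":14.8,"rz":33.5,"fingers":0},{"dx":62,"dy":-50,"dz":-60,"rx":17,"ry":17.2,"rz":39.1,"fingers":0},{"dx":67,"dy":-57,"dz":-54,"rx":19.4,"ry":19.7,"rz":44.7,"fingers":0},{"dx":72,"dy":-64,"dz":-48,"rx":21.8,"ry":22.1,"rz":50.3,"fingers":0},{"dx":77,"dy":-71,"dz":-42,"rx":24.3,"ry":24.6,"rz":55.9,"fingers":0},{"dx":82,"dy":-78,"dz":-36,"rx":26.7,"ry":27.1,"rz":61.5,"fingers":0},{"dx":87,"dy":-85,"dz":-30,"rx":29.1,"ry":29.5,"rz":67,"fingers":0},{"dx":92,"dy":-92,"dz":-25,"rx":31.5,"ry":32,"rz":72.6,"fingers":0},{"dx":96,"dy":-96,"dz":-21,"rx":34,"ry":34.4,"rz":78.2,"fingers":0},{"dx":99,"dy":-99,"dz":-19,"rx":36.4,"ry":36.9,"rz":83.8,"fingers":0},{"dx":99,"dy":-99,"dz":-19,"rx":36.4,"ry":36.9,"rz":83.8,"fingers":40},{"dx":99,"dy":-99,"dz":-19,"rx":36.4,"ry":36.9,"rz":83.8,"fingers":40}]'
python3 - <<'E'
from h import *
s=robot.read_state()
for k in ('clock','qpos','tcp_pos','tcp_rot','ft_force','width'): print(k,np.round(s[k],2).tolist())
p,d=optics.capture("scene"); cv2.imwrite("pics/s7.png",p)
p,d=optics.capture("wrist"); cv2.imwrite("pics/w7.png",p);np.save("pics/w7.npy",d)
p,d=optics.capture("top"); cv2.imwrite("pics/t7.png",p)
C=cloud("scene",d)
E
```

```text
clock: 11.18
tcp_pos: [424.9, -45.9, 250.6]
tcp_rot: [[1.0, 0.001, -0.0], [0.001, -1.0, -0.001], [-0.0, 0.001, -1.0]]
ft_force: [-0.7, 0.9, 0.1]
width: 0.103
clock 11.18
qpos [7.46, 13.52, -5.35, 113.0, 1.65, 53.55, -88.64]
tcp_pos [424.87, -45.87, 250.61]
tcp_rot [[1.0, 0.0, -0.0], [0.0, -1.0, -0.0], [-0.0, 0.0, -1.0]]
ft_force [-0.68, 0.89, 0.14]
width 0.1
```

View pics/s7.png

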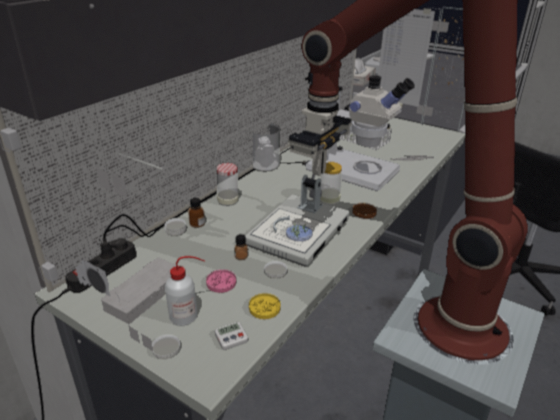

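View pics/w7.png

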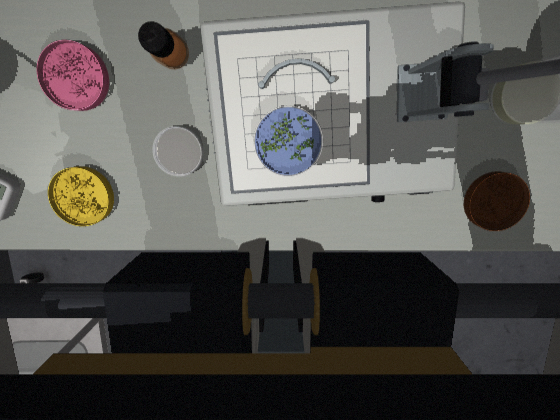

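View pics/t7.png

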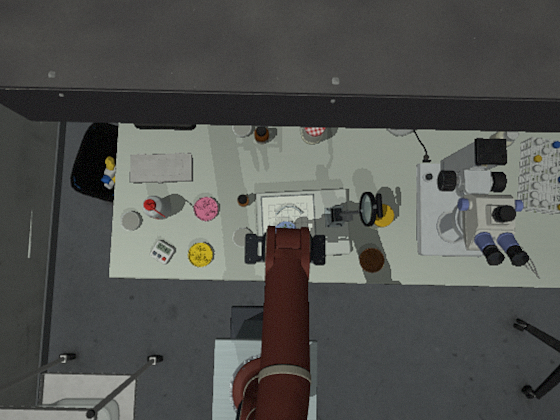

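Wrist view: dish at (288,141), curved stop arching from (264,84) to (334,79), arm raised. I'll measure both in this picture.

```bash

python3 - <<'E'
from h import *
from scipy.optimize import least_squares
p=cv2.imread("pics/w7.png").astype(int); d=np.load("pics/w7.npy"); i=optics.camera_info("wrist"); T=np.array(i['tool_from_camera']); s=robot.read_state()
R=np.array(s['tcp_rot']); t=np.array(s['tcp_pos'])
def plane(u,v,z):
    r=np.array([(u-i['cx'])/i['fx'],(v-i['cy'])/i['fy'],1.]); D=R@T[:3,:3]@r; o=R@T[:3,3]+t; return o+D*(z-o[2])/D[2]
v,u=np.mgrid[:420,:560]; P=np.stack([(u-i['cx'])/i['fx']*d,(v-i['cy'])/i['fy']*d,d],-1)
X=(P@T[:3,:3].T+T[:3,3])@R.T+t
b=((p[...,0]-p[...,2]>25)&(v<200)&(u>230)&(u<345)).astype(np.uint8)
n,l,st,_=cv2.connectedComponentsWithStats(b); k=1+st[1:,4].argmax(); c=cv2.findContours((l==k).astype(np.uint8),0,1)[0][0]
h=cv2.convexHull(c); e=cv2.fitEllipse(h); print("ellipse",e)
for z in (42,48,55): print(z,plane(*e[0],z).round(1))
W=np.array([plane(*q[0],55)[:2] for q in h]); f=least_squares(lambda a:np.hypot(W[:,0]-a[0],W[:,1]-a[1])-a[2],[480,-52,38]); print("circ@55",f.x.round(1),np.std(f.fun).round(1))
m=l==k; print("depth z in dish",np.percentile(X[m][:,2],[5,50,95]).round(1), "stage z",np.median(X[60:75,270:330,2]))
# stop: depth above stage
m=(v<100)&(v>50)&(u>245)&(u<350)&(X[...,2]>46)&(X[...,2]<60); Q=X[m]; print(len(Q),np.median(Q[:,2]))
f=least_squares(lambda a:np.hypot(Q[:,0]-a[0],Q[:,1]-a[1])-42.5,[522,-58],loss='soft_l1'); print("stop centre",f.x.round(1),np.abs(f.fun).mean())
f=least_squares(lambda a:np.hypot(Q[:,0]-a[0],Q[:,1]-a[1])-a[2],[522,-58,42],loss='soft_l1'); print("stop free",f.x.round(1))
for n_ in ("plate_mid",):
    for r in optics.find_in("wrist",n_)[:4]: print(n_,r['confidence'],(R@(T[:3,:3]@r['xyz']+T[:3,3])+t).round())
E
```

```text
ellipse ((287.5129699707031, 140.68946838378906), (65.51943969726562, 67.52999877929688), 6.812903881072998)
42 [481.3 -52.3  42. ]
48 [481.4 -52.1  48. ]
55 [481.6 -52.   55. ]
circ@55 [480.7 -52.   36.2] 0.2
depth z in dish [44.  45.3 46.7] stage z 39.74109912171036
416 49.048472781140646
stop centre [522.2 -62.2] 1.1535762846409925
stop free [521.4 -62.3  43.1]
plate_mid 0.94 [559. 203.   2.]
plate_mid 0.86 [408. 215.  12.]
plate_mid 0.85 [ 411. -327.    5.]
plate_mid 0.66 [481. -53.  50.]
```

The dish is at (481,-52) and the stop centre at (522,-62) in the same picture, so the push is about (+41, -10). The box fit put the home at y = -58, so the two measures differ by 4 mm. The stop will settle that. Descending behind the dish with a 40 mm finger cradle.

```bash

python3 -m pendant '[{"dx":0,"dy":2,"dz":25,"rx":0,"ry":0,"rz":0,"fingers":40},{"dx":0,"dy":4,"dz":55,"rx":0,"ry":0,"rz":0,"fingers":40},{"dx":0,"dy":6,"dz":85,"rx":0,"ry":0,"rz":0,"fingers":40},{"dx":0,"dy":6,"dz":115,"rx":0,"ry":0,"rz":0,"fingers":40},{"dx":0,"dy":6,"dz":145,"rx":0,"ry":0,"rz":0,"fingers":40},{"dx":0,"dy":6,"dz":170,"rx":0,"ry":0,"rz":0,"fingers":40},{"dx":0,"dy":6,"dz":188,"rx":0,"ry":0,"rz":0,"fingers":40},{"dx":0,"dy":6,"dz":198,"rx":0,"ry":0,"rz":0,"fingers":40},{"dx":0,"dy":6,"dz":203,"rx":0,"ry":0,"rz":0,"fingers":40},{"dx":0,"dy":6,"dz":203,"rx":0,"ry":0,"rz":0,"fingers":40},{"dx":0,"dy":6,"dz":203,"rx":0,"ry":0,"rz":0,"fingers":40}]'
python3 - <<'E'
from h import *
s=robot.read_state()
for k in ('clock','qpos','tcp_pos','ft_force','width'): print(k,np.round(s[k],2).tolist())
p,d=optics.capture("wrist"); cv2.imwrite("pics/w8.png",p)
E
```

```text
clock: 12.3
tcp_pos: [426.1, -51.0, 47.4]
tcp_rot: [[1.0, 0.002, 0.001], [0.002, -1.0, -0.0], [0.001, 0.0, -1.0]]
ft_force: [0.1, -0.6, 0.9]
width: 0.426
clock 12.3
qpos [6.04, 33.22, -3.08, 126.79, 4.94, 20.03, -91.09]
tcp_pos [426.06, -50.97, 47.42]
ft_force [0.08, -0.64, 0.91]
width 0.43
```

View pics/w8.png

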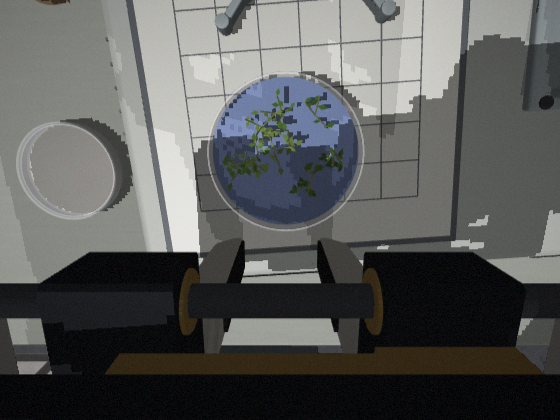

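Wrist view: the dish (285,152) is centred between the fingers, with the stop ends at (228,20) and (388,10). Pushing gently.

```bash

python3 -m pendant '[{"dx":4,"dy":1,"dz":1,"rx":0,"ry":0,"rz":0,"fingers":40},{"dx":8,"dy":1,"dz":1,"rx":0,"ry":0,"rz":0,"fingers":40},{"dx":11,"dy":1,"dz":1,"rx":0,"ry":0,"rz":0,"fingers":40},{"dx":14,"dy":2,"dz":1,"rx":0,"ry":0,"rz":0,"fingers":40},{"dx":17,"dy":3,"dz":1,"rx":0,"ry":0,"rz":0,"fingers":40},{"dx":20,"dy":4,"dz":1,"rx":0,"ry":0,"rz":0,"fingers":40},{"dx":23,"dy":5,"dz":1,"rx":0,"ry":0,"rz":0,"fingers":40},{"dx":26,"dy":6,"dz":1,"rx":0,"ry":0,"rz":0,"fingers":40},{"dx":29,"dy":7,"dz":1,"rx":0,"ry":0,"rz":0,"fingers":40},{"dx":32,"dy":8,"dz":1,"rx":0,"ry":0,"rz":0,"fingers":40},{"dx":35,"dy":9,"dz":1,"rx":0,"ry":0,"rz":0,"fingers":40},{"dx":38,"dy":10,"dz":1,"rx":0,"ry":0,"rz":0,"fingers":40},{"dx":40,"dy":10,"dz":1,"rx":0,"ry":0,"rz":0,"fingers":40},{"dx":42,"dy":10,"dz":1,"rx":0,"ry":0,"rz":0,"fingers":40},{"dx":42,"dy":10,"dz":1,"rx":0,"ry":0,"rz":0,"fingers":40}]'
python3 - <<'E'
from h import *
s=robot.read_state()
for k in ('clock','qpos','tcp_pos','ft_force','width'): print(k,np.round(s[k],2).tolist())
p,d=optics.capture("wrist"); cv2.imwrite("pics/w9.png",p)
E
```

```text
clock: 13.6
tcp_pos: [468.1, -61.4, 46.4]
tcp_rot: [[1.0, 0.0, 0.001], [0.0, -1.0, -0.0], [0.001, 0.0, -1.0]]
ft_force: [-0.4, -1.0, 0.4]
width: 0.429
clock 13.6
qpos [7.16, 35.37, -3.45, 120.34, 4.88, 24.32, -90.08]
tcp_pos [468.07, -61.41, 46.35]
ft_force [-0.38, -0.96, 0.37]
width 0.43
```

View pics/w9.png

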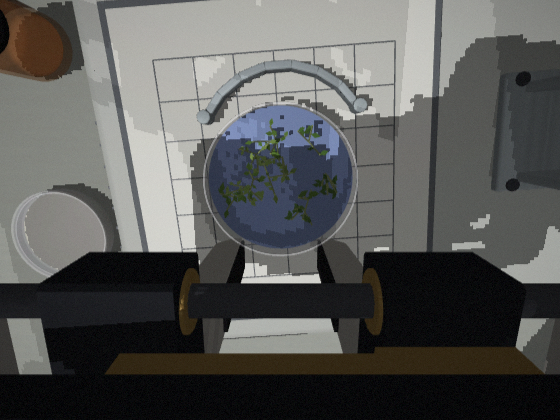

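The dish is at (281,178) and the stop mouth is centred on it, with about 14 mm left and about 2 mm to the right.

```bash

python3 -m pendant '[{"dx":2,"dy":1,"dz":0,"rx":0,"ry":0,"rz":0,"fingers":40},{"dx":4,"dy":1,"dz":0,"rx":0,"ry":0,"rz":0,"fingers":40},{"dx":6,"dy":2,"dz":0,"rx":0,"ry":0,"rz":0,"fingers":40},{"dx":8,"dy":2,"dz":0,"rx":0,"ry":0,"rz":0,"fingers":40},{"dx":10,"dy":2,"dz":0,"rx":0,"ry":0,"rz":0,"fingers":40},{"dx":11,"dy":2,"dz":0,"rx":0,"ry":0,"rz":0,"fingers":40},{"dx":12,"dy":2,"dz":0,"rx":0,"ry":0,"rz":0,"fingers":40},{"dx":13,"dy":2,"dz":0,"rx":0,"ry":0,"rz":0,"fingers":40},{"dx":13,"dy":2,"dz":0,"rx":0,"ry":0,"rz":0,"fingers":40},{"dx":13,"dy":2,"dz":0,"rx":0,"ry":0,"rz":0,"fingers":40}]'
python3 - <<'E'
from h import *
s=robot.read_state()
for k in ('clock','tcp_pos','ft_force','width'): print(k,np.round(s[k],2).tolist())
p,d=optics.capture("wrist"); cv2.imwrite("pics/w10.png",p)
E
```

```text
clock: 14.48
tcp_pos: [480.5, -63.3, 46.4]
tcp_rot: [[1.0, 0.0, 0.001], [0.0, -1.0, -0.0], [0.001, 0.0, -1.0]]
ft_force: [0.9, -1.1, 0.4]
width: 0.43
clock 14.48
tcp_pos [480.48, -63.31, 46.36]
ft_force [0.89, -1.08, 0.41]
width 0.43
```

View pics/w10.png

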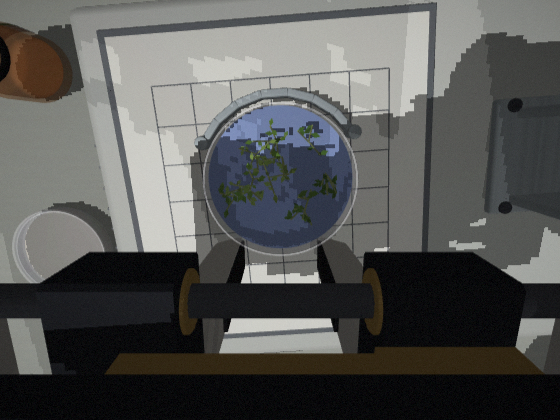

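Nearly home: the rim top is at row 101 and the inner edge of the arc at about 97. A few more mm until it resists.

```bash

python3 -m pendant '[{"dx":1,"dy":0.5,"dz":0,"rx":0,"ry":0,"rz":0,"fingers":40},{"dx":1.5,"dy":0.5,"dz":0,"rx":0,"ry":0,"rz":0,"fingers":40},{"dx":2,"dy":1,"dz":0,"rx":0,"ry":0,"rz":0,"fingers":40},{"dx":2,"dy":1,"dz":0,"rx":0,"ry":0,"rz":0,"fingers":40},{"dx":2,"dy":1,"dz":0,"rx":0,"ry":0,"rz":0,"fingers":40}]'
python3 -m pendant '[{"dx":0.5,"dy":0,"dz":0,"rx":0,"ry":0,"rz":0,"fingers":40},{"dx":1,"dy":0,"dz":0,"rx":0,"ry":0,"rz":0,"fingers":40},{"dx":1,"dy":0,"dz":0,"rx":0,"ry":0,"rz":0,"fingers":40},{"dx":1,"dy":0,"dz":0,"rx":0,"ry":0,"rz":0,"fingers":40}]'
python3 - <<'E'
from h import *
p,d=optics.capture("wrist"); cv2.imwrite("pics/w11.png",cv2.resize(p[60:270,150:430],(800,600),interpolation=2))
E
```

```text
clock: 14.95
tcp_pos: [482.4, -64.4, 46.3]
tcp_rot: [[1.0, 0.0, 0.001], [0.0, -1.0, -0.0], [0.001, 0.0, -1.0]]
ft_force: [0.0, 0.6, 0.1]
width: 0.428
clock: 15.28
tcp_pos: [483.0, -64.3, 46.3]
tcp_rot: [[1.0, 0.0, -0.0], [0.0, -1.0, -0.0], [-0.0, 0.0, -1.0]]
ft_force: [-0.2, 0.9, 1.1]
width: 0.43
```

View pics/w11.png

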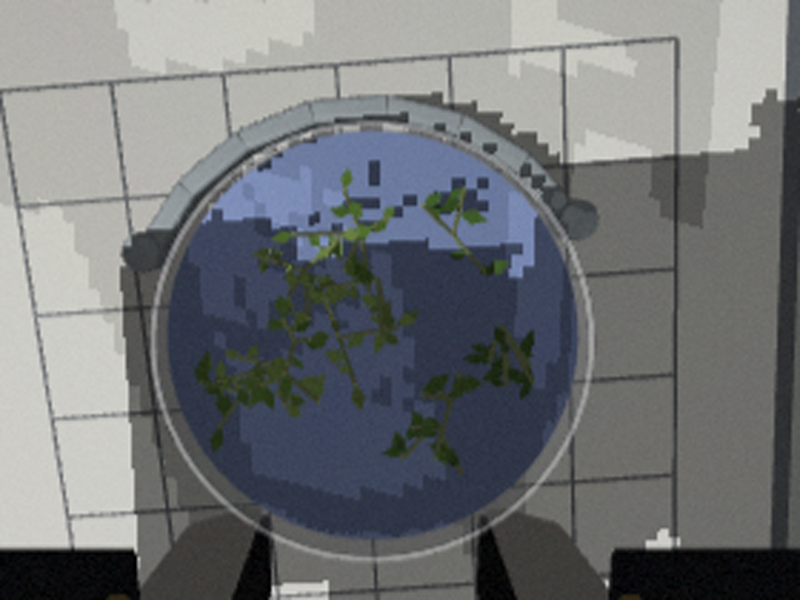

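```bash

python3 -m pendant '[{"dx":0.5,"dy":-0.5,"dz":0,"rx":0,"ry":0,"rz":0,"fingers":40},{"dx":1,"dy":-0.5,"dz":0,"rx":0,"ry":0,"rz":0,"fingers":40},{"dx":1.5,"dy":-0.5,"dz":0,"rx":0,"ry":0,"rz":0,"fingers":40},{"dx":1.5,"dy":-0.5,"dz":0,"rx":0,"ry":0,"rz":0,"fingers":40}]'
python3 - <<'E'
from h import *
s=robot.read_state()
f=[]
for _ in range(3):
    p,d=optics.capture("wrist"); f.append(robot.read_state()['ft_force'])
print(np.round(f,1).tolist())
cv2.imwrite("pics/w12.png",cv2.resize(p[60:270,150:430],(800,600),interpolation=2))
E
```

```text
clock: 15.67
tcp_pos: [483.5, -63.9, 46.1]
tcp_rot: [[1.0, 0.0, -0.002], [0.0, -1.0, -0.0], [-0.002, 0.0, -1.0]]
ft_force: [-3.7, -0.3, 2.1]
width: 0.431
[[-3.7, 0.1, 2.1], [-4.9, 0.3, 2.8], [-4.2, -1.0, 1.1]]
```

View pics/w12.png

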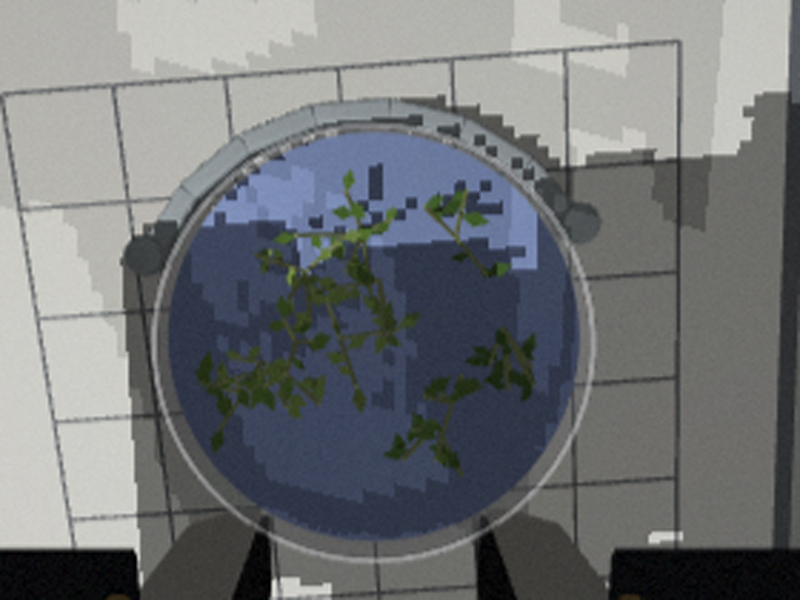

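There's now a firm 4 N reaction, so the dish is against the stop. Backing off straight, then up.

```bash

python3 -m pendant '[{"dx":-2,"dy":0,"dz":0,"rx":0,"ry":0,"rz":0,"fingers":40},{"dx":-6,"dy":0,"dz":0,"rx":0,"ry":0,"rz":0,"fingers":40},{"dx":-16,"dy":0,"dz":0,"rx":0,"ry":0,"rz":0,"fingers":40},{"dx":-30,"dy":0,"dz":0,"rx":0,"ry":0,"rz":0,"fingers":40},{"dx":-45,"dy":0,"dz":0,"rx":0,"ry":0,"rz":0,"fingers":40},{"dx":-52,"dy":0,"dz":-15,"rx":0,"ry":0,"rz":0,"fingers":40},{"dx":-55,"dy":0,"dz":-45,"rx":0,"ry":0,"rz":0,"fingers":40},{"dx":-58,"dy":0,"dz":-80,"rx":0,"ry":0,"rz":0,"fingers":40},{"dx":-58,"dy":0,"dz":-115,"rx":0,"ry":0,"rz":0,"fingers":40},{"dx":-58,"dy":0,"dz":-150,"rx":0,"ry":0,"rz":0,"fingers":40},{"dx":-58,"dy":0,"dz":-180,"rx":0,"ry":0,"rz":0,"fingers":40},{"dx":-58,"dy":0,"dz":-200,"rx":0,"ry":0,"rz":0,"fingers":40},{"dx":-58,"dy":0,"dz":-200,"rx":0,"ry":0,"rz":0,"fingers":40},{"dx":-58,"dy":0,"dz":-200,"rx":0,"ry":0,"rz":0,"fingers":40}]'
python3 - <<'E'
from h import *
from scipy.optimize import least_squares
s=robot.read_state(); p,d=optics.capture("wrist"); cv2.imwrite("pics/w13.png",p)
q,_=optics.capture("scene"); cv2.imwrite("pics/s13.png",q)
p=p.astype(int); i=optics.camera_info("wrist"); T=np.array(i['tool_from_camera']); R=np.array(s['tcp_rot']); t=np.array(s['tcp_pos'])
def plane(u,v,z):
    r=np.array([(u-i['cx'])/i['fx'],(v-i['cy'])/i['fy'],1.]); D=R@T[:3,:3]@r; o=R@T[:3,3]+t; return o+D*(z-o[2])/D[2]
v,u=np.mgrid[:420,:560]; P=np.stack([(u-i['cx'])/i['fx']*d,(v-i['cy'])/i['fy']*d,d],-1)
X=(P@T[:3,:3].T+T[:3,3])@R.T+t
b=((p[...,0]-p[...,2]>25)&(v<200)&(u>200)&(u<380)).astype(np.uint8)
n,l,st,_=cv2.connectedComponentsWithStats(b); k=1+st[1:,4].argmax(); c=cv2.findContours((l==k).astype(np.uint8),0,1)[0][0]
W=np.array([plane(*a[0],46)[:2] for a in cv2.convexHull(c)]); f=least_squares(lambda a:np.hypot(W[:,0]-a[0],W[:,1]-a[1])-a[2],[520,-60,38]); print("dish",f.x.round(1))
m=(b==0)&(v<150)&(np.hypot(X[...,0]-521,X[...,1]+60)<52)&(X[...,0]>535)&(X[...,2]>46)&(X[...,2]<60)&(np.hypot(X[...,0]-f.x[0],X[...,1]-f.x[1])>39.5); Q=X[m]
g=least_squares(lambda a:np.hypot(Q[:,0]-a[0],Q[:,1]-a[1])-42.5,[522,-58],loss='soft_l1'); print("stop",len(Q),g.x.round(1))
E
```

```text
clock: 16.98
tcp_pos: [428.4, -63.9, 247.6]
tcp_rot: [[1.0, 0.001, 0.006], [0.001, -1.0, -0.001], [0.006, 0.001, -1.0]]
ft_force: [-0.8, 0.8, -0.9]
width: 0.429
dish [523.6 -63.7  37.2]
stop 342 [522.2 -63.4]
```

View pics/w13.png

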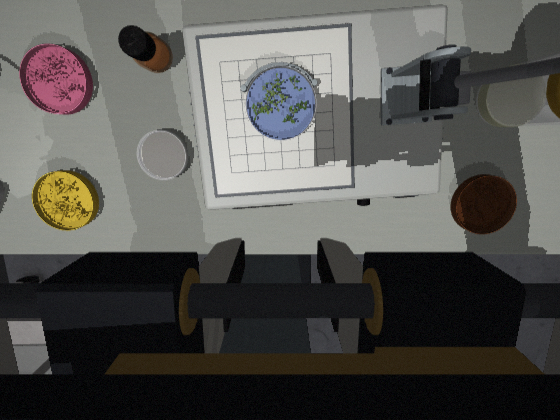

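View pics/s13.png

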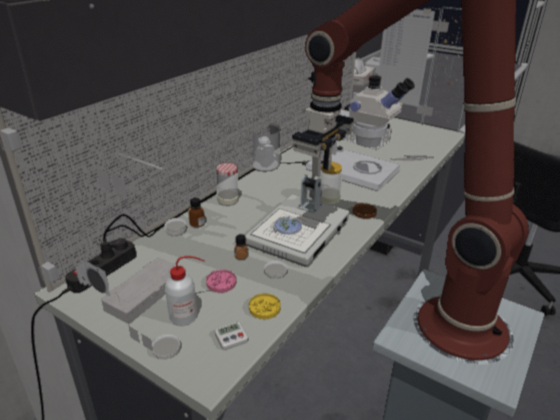

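The dish is at (523.6,-63.7) and the stop centre at (522.2,-63.4), a 1.4 mm offset. The arm is raised, the bystanders look unmoved, and the robot is clear. Handing in.

```bash
python3 -c "
from rig import robot
print(robot.close_job(), robot.read_state()['clock'])"
```

```text
the job is handed in; nothing more can be done
the job is handed in; nothing more can be done
```

The magnifier arm is raised on its back stop and the dish is home in the curved stop. I handed the job in after about 17 s of the 53 s allowed. No verdict is reported.

- **Magnifier arm:** I pushed the grip bar up from below with the shut fingers, past the balance point to about 60°. It then swung on by itself, and the later pictures show it still raised. The reaction read between pushes was about 2 N at most. I judged the raised angle by eye from the pictures and did not measure it.
- **Dish:** I pushed it about 42 mm with the fingers set 40 mm apart, until the stop answered with 4–5 N, then backed off. The last wrist picture puts its centre 1.4 mm from the fitted stop centre. It looks flat, though I did not measure the tilt.
- **Surroundings:** The loose things look unmoved in the last pictures, and the gripper ended about 200 mm above the stage, touching nothing.

**What disagreed or failed:**
- The first fit of the counter box put the home about 5 mm to one side of where the stop itself measured. I went by the stop.
- The network's grip-bar reports landed on the lens, so I located the bar from depth instead.
- My first move command was refused because it left out some keys, and nothing moved.

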